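Line up the stripped hex chocks by size

TASK

The four bare hex chocks have had their old cord cut off and are to be re-slung in order. Stand them upright in a row on the dark board, each centred on its own round mark, in order of size with the smallest on the mark nearest the open toolbox and the largest on the mark farthest from it; leave them all released and standing still.

Things in the scene. Friction and masses are not known exactly. Their poses are not given: they have to be found in the camera images.
- chock_s: the smallest of four bare aluminium hex chocks: a hexagonal tube standing on end, open at the top, walls 4 mm, 24 mm across opposite flats (28 mm across corners) and 30 mm tall. Origin: centre of its underside on the tube's axis; z up along the tube; x square to one of the flats (further flats every 60 degrees)
- chock_m: the second smallest of four bare aluminium hex chocks: a hexagonal tube standing on end, open at the top, walls 4 mm, 34 mm across opposite flats (39 mm across corners) and 36 mm tall. Origin: centre of its underside on the tube's axis; z up along the tube; x square to one of the flats (further flats every 60 degrees)
- chock_l: the second largest of four bare aluminium hex chocks: a hexagonal tube standing on end, open at the top, walls 4 mm, 44 mm across opposite flats (51 mm across corners) and 42 mm tall. Origin: centre of its underside on the tube's axis; z up along the tube; x square to one of the flats (further flats every 60 degrees)
- chock_xl: the largest of four bare aluminium hex chocks: a hexagonal tube standing on end, open at the top, walls 4 mm, 54 mm across opposite flats (62 mm across corners) and 48 mm tall. Origin: centre of its underside on the tube's axis; z up along the tube; x square to one of the flats (further flats every 60 degrees)
- mark_a: one of four identical white round marks, 34 mm across with a small dark centre dot, flat on the top face of the board, 72 mm from centre to centre in one row; the letters are dealt out anew at every start and mean nothing. Origin: its centre, at the height of the board's top face; z up
- mark_b: one of four identical white round marks, 34 mm across with a small dark centre dot, flat on the top face of the board, 72 mm from centre to centre in one row; the letters are dealt out anew at every start and mean nothing. Origin: its centre, at the height of the board's top face; z up
- mark_c: one of four identical white round marks, 34 mm across with a small dark centre dot, flat on the top face of the board, 72 mm from centre to centre in one row; the letters are dealt out anew at every start and mean nothing. Origin: its centre, at the height of the board's top face; z up
- mark_d: one of four identical white round marks, 34 mm across with a small dark centre dot, flat on the top face of the board, 72 mm from centre to centre in one row; the letters are dealt out anew at every start and mean nothing. Origin: its centre, at the height of the board's top face; z up
- board: dark wooden board lying fixed on the bench, 70 mm (x) by 300 mm (y) by 12 mm thick, with the row of four marks along the middle of its top (at y = -108, -36, +36 and +108 mm, x = 0). Origin: centre of its underside; y along the row, z up
- toolbox: fixed open aluminium toolbox, 150 mm (x) by 180 mm (y), 85 mm tall, its hinged lid standing up at the far side to about 235 mm; it stands beyond either the left (+y) or the right (-y) end of the board, a white helmet at the other side. Origin: centre of its underside; z up

How it is judged:
By the outcome, as a careful person would: the job done as asked, in the order asked, and still so for the second after the job is handed in, with the robot touching nothing.
It also fails if it takes over 96 s, if anything falls off the work surface, if the arm or the gripper's body presses on something with over 40 N, if the wrist force passes 120 N, or if a joint passes its speed limit or range.

ROBOT

A 6-joint arm with a two-finger parallel gripper is mounted at the origin on the work surface. World frame = base frame: x ahead of the robot, y to its left, z up, the work surface at z = 0. Lengths are in mm, angles in rad, forces in N, time in s.
With the tool pointing down it reaches from about 400 to 925 mm from the base axis. Payload 12.5 kg.
Tool frame: the origin (TCP) lies at the very end of the fingers, on their centre line; the grasp point (between the pads) lies 19 mm behind it (env.tcp_to_grasp is the distance from the TCP to the grasp point, in mm); z points along the fingers, x is the direction in which the jaws open and shut, and the axes are right-handed (so a half turn about z gives the same grasp; the last joint's range is limited). The gripper opens to 95 mm and grips with 3 to 60 N. Pads are 20 mm wide; open, the fingers measure 119 mm over their backs; the gripper's body (75 mm by 180 mm) begins 59 mm behind the grasp point.
Start: joints at [-0.106, 0.491, 1.559, -0, 1.092, -0.106], TCP at [625.017, 0.021, 214.661] pointing down, gripper open.
Joint ranges: [-3.1, 3.1], [-0.84, 2.19], [0.05, 2.79], [-1.13, 4.28], [0.06, 2.93], [-2.69, 2.69]. Speed limits (rad/s): [2.22, 2.22, 2.79, 3.14, 3.14, 3.14].

INTERFACE

Orientations are given as [roll, pitch, yaw] about the fixed x, y, z axes, in that order (R = Rz(yaw) Ry(pitch) Rx(roll)).
In Python, from cell import env, vision, job gives the robot as it stands.
- The arm moves only by the shell command python3 -m pendant 'ROWS' [OPENING]. ROWS is JSON, a list of rows, each a list of 4 numbers: the shift along the tool's x, y, z in mm, then the turn about the tool's z in degrees. In form: [[tx, ty, tz, turn], ...]. A call has 1 to 8 rows; each row is the pose to reach, as a shift and turn from the pose measured when the call began, along the tool's axes at that moment; what a row does not reach only later rows make up. A row lasts 1/8 s, in which the tool goes at most 62.5 mm and 10.7 degrees, less where a joint would pass 70% of its speed; a pose out of reach is approached as far as the arm can. A call with a gripper value outside its range is refused whole. OPENING is the closure, from 0 (fully open) to 1 (shut), set as the call begins (- or left out, the last holds). The fingers move at their own pace and stop on an object; the grip force is fixed at half the most. Time passes only in rows, so rows that repeat a pose let the fingers close. It gives the time, the measured TCP pose, the force and the opening at its end, in the units of the state.
- env.state(): the state, without advancing time (a new reading comes with each control period).
- vision.read_camera(name): name is "scene" or "side" or "wrist"; returns a dict with "pixels" (420x560x3 uint8, red, green, blue), "intrinsics" (3x3 intrinsics, pixels), "k1" (the pictures are not rectified: a ray, as slopes to the right and down, at radius r is drawn at 1 + k1 r^2 times it, then the intrinsics apply), "R" (3x3) and "t" (3): a world point X has camera coordinates R X + t; the wrist camera has in their place "tool_from_camera" (4x4, takes a point from camera to tool coordinates, whose origin is the TCP and whose axes are the tool frame's). Camera axes: x right, y down, z forward; pixel columns grow to the right and rows downward; lengths in mm; the calibration is good to about 2 mm. A picture is of the moment at which its call begins: read the wrist's pose just before it. There is no depth.
- job.job_done(): hands the job in, once; it reports no verdict.
Trained networks look in a picture, given as the dict that the camera call returned (one of the last four; its "shot" number tells which), for a name from the list of things; names that differ only in an ending like _2 or _b are one class to them, and where a whole thing is asked for, a point or a joint stands for the part that bears it (a point fixed in the world has none). Each returns a list of dicts, best first, with "confidence" (0 to 1); they miss things now and then, are a little off and sometimes report something else, mostly with a low value. They report only what shows in the picture. A call takes as long as a camera call.
- vision.find_in(picture, query): "at" ([x, y, z] in mm, in the coordinates of the camera as it stood for that picture, good to about 4 mm: the middle of the surface that is visible of it).
- vision.regions_of(picture, query): "pixels" (420x560 bool, what is visible of it).
The state is a dict: "t": time; "joints": joint angles; "qvel": joint speeds; "tau": joint torques, N m; "eef_pos": TCP position; "tcp_rot": TCP orientation; "ft_force": force on the tool from outside, world axes, zero at the start; "moment": the same for the moment, N m; "opening": opening from 0.0 (shut) to 1.0 (fully open).
Only numpy, scipy, OpenCV 4.12 (cv2) and the standard library are available. Lean on these libraries where they do the work, as an engineer would, in place of code of your own. Each camera call takes 0.05 s, during which the arm holds its last target.

## Working session

There is one attempt and no reset: what is moved stays moved. The work goes in short steps, Python scripts to look and compute and a shell command to move; the robot and the scene stay as the last step left them, time stands still between calls to the robot, and variables do not carry over. Pictures are saved under pics/ and viewed, and the job is handed in when it is done.

```bash
mkdir -p pics; ls; python3 - <<'E'
from cell import env, vision, job
import cv2,pickle
s=env.state();print(s, env.tcp_to_grasp)
for n in ["scene","side","wrist"]:
    p=vision.read_camera(n);cv2.imwrite(f"pics/{n}0.png",p["pixels"][:,:,::-1]);pickle.dump(p,open(f"{n}0.pkl","wb"))
    print(n,{k:v for k,v in p.items() if k!="pixels"})
E
```

```text
pics
{'t': 0.0, 'joints': array([-1.05606174e-01,  4.91585177e-01,  1.55946520e+00,  5.95792788e-06,
        1.09170401e+00, -1.05598023e-01]), 'qvel': array([ 6.14563694e-04,  1.15820275e-03, -9.95351206e-04,  9.83397181e-05,
        1.80403654e-03,  1.62199429e-03]), 'tau': array([-9.52334158e-04, -6.12640929e+01, -2.58175153e+01,  6.92750537e-02,
        4.83079045e-02, -1.38641695e-05]), 'eef_pos': array([6.24747635e+02, 4.70608730e-02, 2.14040413e+02]), 'tcp_rot': array([-3.14146495e+00,  1.15470096e-03, -1.08261822e-05]), 'ft_force': array([-1.1245059 , -0.04124905, -0.2009914 ]), 'moment': array([ 0.00334113,  0.01947285, -0.06388156]), 'opening': 1.0008763369825795} 18.8
scene {'intrinsics': array([[450.81936224,   0.        , 276.56926683],
       [  0.        , 450.81936224, 207.52641704],
       [  0.        ,   0.        ,   1.        ]]), 'k1': -0.07088380991951242, 'R': array([[ 0.313677  ,  0.9494973 ,  0.00785023],
       [ 0.67359409, -0.21668709, -0.70662416],
       [-0.66923669,  0.22693961, -0.70754552]]), 't': array([-182.29654621, -346.11034294, 1819.11507967])
[... 314 characters left out ...]
],
       [ 0.21678868,  0.66851693, -0.71139847]]), 't': array([-534.15606726,  171.37040223, 1309.36601383]), 'shot': 2}
wrist {'intrinsics': array([[347.96492965,   0.        , 276.45259605],
       [  0.        , 347.96492965, 212.32761895],
       [  0.        ,   0.        ,   1.        ]]), 'k1': -0.005857087823349329, 'tool_from_camera': array([[ 9.99999016e-01, -1.19788922e-03,  7.29907215e-04,
         9.28328297e-01],
       [ 9.53130736e-04,  9.62015894e-01,  2.72991779e-01,
        -7.71090977e+01],
       [-1.02919625e-03, -2.72990815e-01,  9.62016089e-01,
        -1.70000235e+02],
       [ 0.00000000e+00,  0.00000000e+00,  0.00000000e+00,
         1.00000000e+00]]), 'shot': 3}
```

View pics/scene0.png

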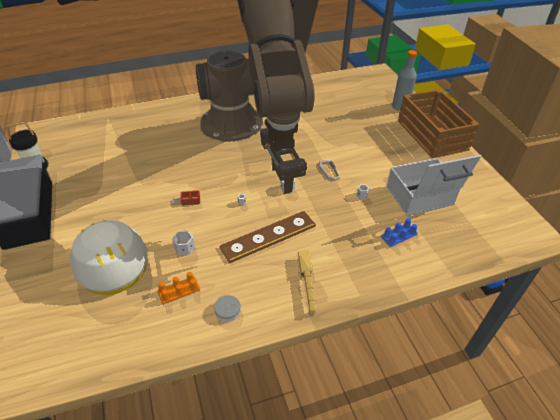

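View pics/side0.png

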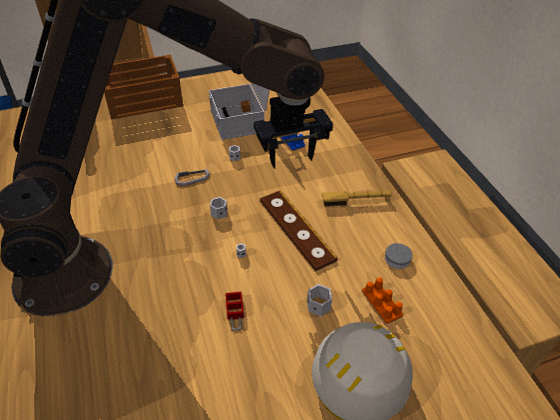

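View pics/wrist0.png

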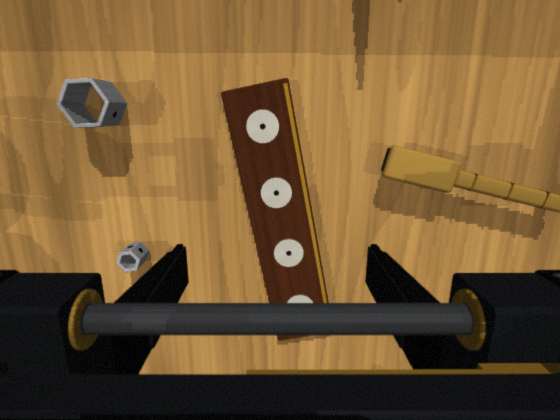

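The toolbox is at the +y end (scene 425,185), and the board's marks show at wrist (262,126), (276,192), (288,253) and (300,300). The chocks are at side (234,153), (219,208), (240,250) and (319,299). I'll run the networks and triangulate.

```bash
cat > h.py <<'E'
import numpy as np, cv2, pickle
from scipy.spatial.transform import Rotation as Ro
from cell import env, vision, job
def pose():
    s=env.state();T=np.eye(4);T[:3,:3]=Ro.from_euler('xyz',s["tcp_rot"]).as_matrix();T[:3,3]=s["eef_pos"];return T
def shoot(n,save=None):
    T=pose();p=vision.read_camera(n)
    if n=="wrist": p["W"]=T@p["tool_from_camera"]
    else:
        W=np.eye(4);W[:3,:3]=p["R"].T;W[:3,3]=-p["R"].T@p["t"];p["W"]=W
    p["T"]=T
    if save: cv2.imwrite(f"pics/{save}.png",p["pixels"][:,:,::-1])
    return p
def D(p): return np.array([p["k1"],0,0,0,0.])
def ray(p,uv):
    # exact inverse of r_d=r(1+k1 r^2)
    K=p["intrinsics"];d=(np.array(uv,float)-[K[0,2],K[1,2]])/K[0,0]
    x=cv2.undistortPointsIter(np.array(uv,float).reshape(1,1,2),K,D(p),None,None,(3,50,1e-10))[0,0]
    v=p["W"][:3,:3]@np.r_[x,1];return p["W"][:3,3],v/np.linalg.norm(v)
def atz(p,uv,z):
    o,v=ray(p,uv);return o+v*(z-o[2])/v[2]
def tri(l):
    A=np.zeros((3,3));b=np.zeros(3)
    for p,uv in l:
        o,v=ray(p,uv);M=np.eye(3)-np.outer(v,v);A+=M;b+=M@o
    X=np.linalg.solve(A,b)
    return X,[np.linalg.norm(np.cross(X-ray(p,uv)[0],ray(p,uv)[1])) for p,uv in l]
def proj(p,X):
    Wi=np.linalg.inv(p["W"]);R=Wi[:3,:3];
    return cv2.projectPoints(np.atleast_2d(np.array(X,float)),cv2.Rodrigues(R)[0],Wi[:3,3],p["intrinsics"],D(p))[0][:,0]
E
python3 - <<'E'
from h import *
for n in ["scene","side","wrist"]:
    p=shoot(n)
    for q in ["chock_s","chock_m","chock_l","chock_xl","mark_a","toolbox"]:
        for r in vision.find_in(p,q)[:5]:
            X=p["W"]@np.r_[r["at"],1]
            print(n,q,round(r["confidence"],2),X[:3].round(0),proj(p,X[:3])[0].round(0))
E
```

```text
scene chock_s 0.6 [558. 307.  23.] [362. 192.]
scene chock_m 0.6 [558. 307.  23.] [362. 192.]
scene chock_l 0.6 [558. 307.  23.] [362. 192.]
scene chock_xl 0.62 [ 607. -297.   28.] [184. 244.]
scene chock_xl 0.19 [636. -80.   9.] [257. 238.]
scene mark_a 0.63 [610.  62.   9.] [298. 222.]
scene mark_a 0.62 [628.  -3.  15.] [280. 229.]
scene mark_a 0.52 [ 657. -148.   13.] [237. 248.]
scene toolbox 0.67 [686. 481.  71.] [431. 195.]
side chock_s 0.57 [443.  74.  28.] [220. 210.]
side chock_s 0.47 [461. -88.  29.] [242. 250.]
side chock_s 0.44 [551. 303.  25.] [235. 154.]
side chock_m 0.57 [443.  74.  28.] [220. 210.]
side chock_m 0.47 [461. -88.  29.] [242. 250.]
side chock_m 0.44 [551. 303.  25.] [235. 154.]
side chock_l 0.57 [443.  74.  28.] [220. 210.]
side chock_l 0.47 [461. -88.  29.] [242. 250.]
side chock_l 0.44 [551. 303.  25.] [235. 154.]
side chock_xl 0.98 [ 598. -297.   33.] [321. 299.]
side mark_a 0.68 [617. 521.  48.] [237. 107.]
side mark_a 0.66 [637. -76.  13.] [303. 235.]
side mark_a 0.66 [610.  67.  15.] [277. 202.]
side mark_a 0.44 [622.  -8.  16.] [289. 218.]
side mark_a 0.42 [ 651. -142.   14.] [317. 251.]
side toolbox 0.76 [615. 520.  50.] [236. 107.]
wrist chock_s 0.85 [438.  89.  29.] [ 84. 101.]
wrist chock_s 0.58 [470. -79.  26.] [137. 259.]
wrist chock_m 0.85 [438.  89.  29.] [ 84. 101.]
wrist chock_m 0.58 [470. -79.  26.] [137. 259.]
wrist chock_l 0.85 [438.  89.  29.] [ 84. 101.]
wrist chock_l 0.58 [470. -79.  26.] [137. 259.]
wrist mark_a 0.74 [610.  67.  11.] [261. 123.]
wrist mark_a 0.68 [625.  -3.  12.] [275. 190.]
wrist mark_a 0.59 [ 655. -137.   10.] [300. 298.]
wrist mark_a 0.59 [641. -77.  13.] [290. 253.]
```

The chocks are roughly at l (440,80), s (465,-83), m (555,305) and xl (603,-297). Next I'll fit the marks precisely in the three views.

```bash
cat >> h.py <<'E'
def blobs(p,approx,z=12,r=17):
    """white mark centroid near projected approx points"""
    g=p["pixels"].astype(int);out=[]
    m=((g.min(2)>120)&(g.max(2)-g.min(2)<50)).astype(np.uint8)
    m=cv2.morphologyEx(m,cv2.MORPH_CLOSE,np.ones((3,3)))
    n,L,S,C=cv2.connectedComponentsWithStats(m)
    for X in approx:
        uv=proj(p,X)[0];d=np.hypot(*(C[1:]-uv).T);d[S[1:,4]<25]=1e9;i=d.argmin()+1
        cs,_=cv2.findContours((L==i).astype(np.uint8),cv2.RETR_EXTERNAL,cv2.CHAIN_APPROX_NONE)
        c=max(cs,key=cv2.contourArea)
        h=cv2.fitEllipse(c) if len(c)>5 else None
        out.append((C[i],S[i,4],d.min(),None if h is None else np.array(h[0]),None if h is None else np.array(h[1])))
    return out
E
python3 - <<'E'
from h import *
A=[[610,66,12],[625,-4,12],[640,-77,12],[655,-144,12]]
P={n:shoot(n) for n in ["wrist","scene","side"]}
B={n:blobs(P[n],A) for n in P}
for n in P:
    for b in B[n]: print(n,[None if x is None else np.round(x,1) for x in b])
for i in range(4):
    l=[(P[n],B[n][i][0]) for n in P if not(n=="wrist" and i==3)]
    print(i,*[np.round(x,1) for x in tri(l)], [atz(*x,12).round(1) for x in l])
E
```

```text
wrist [array([261.7, 125.9]), np.int32(814), np.float64(1.4), array([261.7, 125.9]), array([31.3, 32.3])]
wrist [array([275.5, 192.3]), np.int32(694), np.float64(1.6), array([275.5, 192.3]), array([29.2, 29.6])]
wrist [array([287.9, 252.3]), np.int32(596), np.float64(0.8), array([287.9, 252.3]), array([26.2, 28.2])]
wrist [array([299.2, 299.1]), np.int32(152), np.float64(5.5), array([299.2, 299. ]), array([ 7.5, 25.6])]
scene [array([298.3, 221.3]), np.int32(72), np.float64(1.2), array([298.3, 221.4]), array([ 7.4, 10.4])]
scene [array([278.4, 229.6]), np.int32(76), np.float64(1.5), array([278.4, 229.6]), array([ 7.3, 11. ])]
scene [array([257.8, 238.3]), np.int32(79), np.float64(0.7), array([257.8, 238.3]), array([ 8. , 10.6])]
scene [array([236.6, 247.2]), np.int32(85), np.float64(1.9), array([236.5, 247.1]), array([ 8.2, 11.2])]
side [array([276.5, 202.3]), np.int32(75), np.float64(0.4), array([276.6, 202.3]), array([ 7.2, 11.2])]
side [array([289.4, 217.8]), np.int32(83), np.float64(0.4), array([289.4, 217.8]), array([ 8. , 11.2])]
side [array([303.1, 234.4]), np.int32(91), np.float64(1.1), array([303.1, 234.4]), array([ 8.2, 12.1])]
side [array([317.7, 252.3]), np.int32(102), np.float64(0.8), array([317.7, 252.3]), array([ 9.1, 12.3])]
0 [610.2  64.3  12.6] [1.  2.3 2. ] [array([610.9,  64.9,  12. ]), array([610.8,  62.1,  12. ]), array([609.8,  67.3,  12. ])]
1 [624.5  -6.4  12.9] [1.  2.5 2.1] [array([625.2,  -5.8,  12. ]), array([624.8,  -8.7,  12. ]), array([624.2,  -3.1,  12. ])]
2 [638.8 -76.8  12.7] [0.8 2.3 2. ] [array([639.3, -76.4,  12. ]), array([639.2, -79. ,  12. ]), array([638.6, -73.9,  12. ])]
3 [ 652.9 -147.9   13. ] [1.8 1.8] [array([ 653.4, -149.3,   12. ]), array([ 652.9, -145.1,   12. ])]
```

```bash
python3 -m pendant '[[-60,-25,0,0],[-120,-50,0,0],[-185,-78,30,0],[-185,-78,30,0],[-185,-78,30,0]]' 0
```

```text
t: 1.98
eef_pos: [439.4, 78.4, 184.8]
tcp_rot: [-3.142, 0.0, 0.001]
ft_force: [0.1, 0.0, 1.1]
opening: 1.002
```

```bash
python3 - <<'E'
from h import *
s=env.state();print(s["eef_pos"],s["tcp_rot"],s["t"],s["joints"])
p=shoot("wrist","w1")
E
```

```text
[439.40342037  78.40692087 184.835257  ] [-3.14158087e+00  2.04936500e-05  1.01924113e-03] 1.975 [2.83876993e-02 2.79054008e-01 2.01420236e+00 1.64427211e-05
 8.48356448e-01 2.73575860e-02]
```

View pics/w1.png

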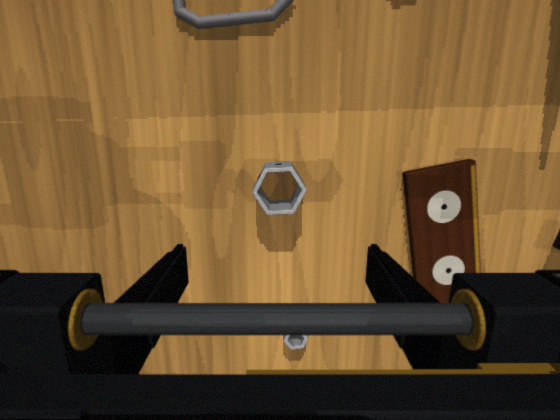

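The chock's rim is centred near (280,190), with corners at left and right, so the jaws need about a 30° turn. I'll write a prism silhouette fit that gives size, position and yaw.

```bash
cat >> h.py <<'E'
from scipy.optimize import minimize
SZ={"s":(24,30),"m":(34,36),"l":(44,42),"xl":(54,48)}
def verts(x,y,yaw,af,h,z0=0):
    R=af/np.sqrt(3);a=yaw+np.pi/6+np.arange(6)*np.pi/3
    b=np.c_[x+R*np.cos(a),y+R*np.sin(a)]
    return np.vstack([np.c_[b,np.full(6,z0)],np.c_[b,np.full(6,z0+h)]])
def hullmask(p,V,S=4):
    H=cv2.convexHull(proj(p,V).astype(np.float32))
    m=np.zeros(p["pixels"].shape[:2],np.uint8)
    cv2.fillPoly(m,[np.round((H)*16).astype(np.int32)],255,lineType=cv2.LINE_AA,shift=4);return m/255.
def graymask(p,near,rad=60):
    g=p["pixels"].astype(int);m=((g.max(2)-g.min(2)<32)&(g.max(2)>30)).astype(np.uint8)
    m=cv2.morphologyEx(m,cv2.MORPH_OPEN,np.ones((2,2)))
    uv=proj(p,near)[0]
    n,L,S,C=cv2.connectedComponentsWithStats(m)
    d=np.hypot(*(C[1:]-uv).T);d[S[1:,4]<40]=1e9;d[d>rad]=1e9
    keep=d.argmin()+1
    pts=np.argwhere(L==keep)[:,::-1].astype(np.int32)
    h=cv2.convexHull(pts);o=np.zeros(m.shape,np.uint8);cv2.fillPoly(o,[h],1);return o.astype(float)
def hexfit(ps,x,y,sizes=SZ,z0=0,rad=60):
    """fit silhouette in all pictures ps"""
    ms=[graymask(p,[x,y,z0+20],rad) for p in ps];res=[]
    for k in sizes:
        af,h=SZ[k]
        def f(q):
            t=0
            for p,m in zip(ps,ms):
                r=hullmask(p,verts(q[0],q[1],q[2]/30,af,h,z0));t+=1-np.minimum(r,m).sum()/np.maximum(r,m).sum()
            return t/len(ps)
        best=None
        for yw in np.radians([-20,0,20]):
            st=np.array([x,y,yw*30]);r=minimize(f,st,method="Nelder-Mead",options=dict(initial_simplex=[st,st+[6,0,0],st+[0,6,0],st+[0,0,7]],xatol=.05,fatol=1e-4))
            if best is None or r.fun<best.fun: best=r
        yd=(np.degrees(best.x[2]/30)+30)%60-30
        res.append((k,round(best.fun,3),best.x[:2].round(1),round(yd,1)))
    return sorted(res,key=lambda r:r[1])
E
python3 - <<'E'
from h import *
p=shoot("wrist"); print(hexfit([p],438,82))
a,b=shoot("side"),shoot("scene")
for n,q in (("side",a),("scene",b),):
  for x,y in ((440,80),(465,-83),(555,305),(603,-297)):
    try: print(n,x,y,hexfit([q],x,y,rad=15)[:2])
    except Exception as e: print(n,x,y,e)
E
```

```text
[('l', np.float64(0.048), array([443.7,  86.3]), np.float64(-25.7)), ('m', np.float64(0.345), array([441.8,  82.8]), np.float64(-27.4)), ('xl', np.float64(0.363), array([441.1,  85.4]), np.float64(22.5)), ('s', np.float64(0.658), array([436.7,  85.9]), np.float64(17.5))]
side 440 80 [('l', np.float64(0.109), array([443.6,  85.6]), np.float64(-13.2)), ('m', np.float64(0.199), array([443.8,  84.4]), np.float64(22.3))]
side 465 -83 [('s', np.float64(0.221), array([463.1, -83. ]), np.float64(-14.5)), ('m', np.float64(0.555), array([463.8, -78.7]), np.float64(-12.9))]
side 555 305 [('s', np.float64(0.541), array([562.9, 310.8]), np.float64(-13.8)), ('m', np.float64(0.722), array([554.5, 310.1]), np.float64(-16.0))]
side 603 -297 [('xl', np.float64(0.075), array([ 596.7, -297.3]), np.float64(-19.8)), ('l', np.float64(0.203), array([ 599.4, -296.1]), np.float64(11.4))]
scene 440 80 [('l', np.float64(0.121), array([449.3,  85.7]), np.float64(11.1)), ('m', np.float64(0.181), array([445. ,  86.6]), np.float64(-22.4))]
scene 465 -83 [('s', np.float64(0.254), array([467.6, -80.2]), np.float64(16.6)), ('m', np.float64(0.561), array([472. , -82.4]), np.float64(28.2))]
scene 555 305 [('m', np.float64(0.145), array([558.7, 312. ]), np.float64(-3.3)), ('s', np.float64(0.214), array([556.3, 315.6]), np.float64(22.8))]
scene 603 -297 [('xl', np.float64(0.11), array([ 602. , -295.9]), np.float64(-29.0)), ('l', np.float64(0.15), array([ 601.3, -296. ]), np.float64(-8.8))]
```

```bash
cat >> h.py <<'E'
def overlay(p,V,name,crop=None):
    im=p["pixels"][:,:,::-1].copy();im=cv2.resize(im,None,fx=4,fy=4,interpolation=cv2.INTER_CUBIC)
    q=((proj(p,V)+.5)*4).astype(int)
    for k,c in((0,(0,0,255)),(6,(0,255,0))): cv2.polylines(im,[q[k:k+6].reshape(-1,1,2)],True,c,1)
    cx,cy=q.mean(0).astype(int);cv2.imwrite(f"pics/{name}.png",im[max(cy-250,0):cy+250,max(cx-300,0):cx+300])
E
python3 - <<'E'
from h import *
p=shoot("wrist");overlay(p,verts(443.7,86.3,np.radians(-25.7),44,42),"ov1")
p0=pickle.load(open("wrist0.pkl","rb"));T=np.eye(4);T[:3,:3]=np.diag([1,-1,-1.]);T[:3,3]=[624.75,.05,214.04];p0["W"]=T@p0["tool_from_camera"]
for z in (-6,-3,0,3,6): print(z,hexfit([p,p0],443.7,86.3,["l"],z0=z))
E
```

```text
-6 [('l', np.float64(0.064), array([443.,  86.]), np.float64(-25.3))]
-3 [('l', np.float64(0.042), array([443.4,  85.8]), np.float64(-27.1))]
0 [('l', np.float64(0.05), array([444.,  86.]), np.float64(-26.1))]
3 [('l', np.float64(0.067), array([444.6,  86. ]), np.float64(-29.8))]
6 [('l', np.float64(0.096), array([445. ,  86.5]), np.float64(-28.4))]
```

View pics/ov1.png

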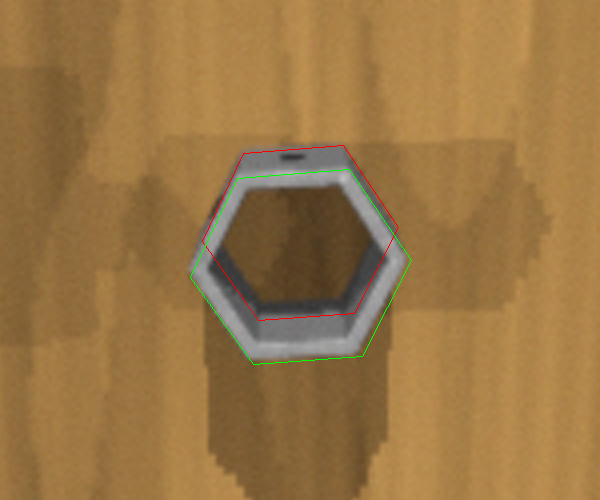

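The overlay matches: chock_l, standing on the table, centre about (443.4, 86), yaw about -26.5°.

```bash
python3 -m pendant '[[4,-7.6,20,10],[4,-7.6,60,20],[4,-7.6,100,26.5],[4,-7.6,140,26.5],[4,-7.6,165,26.5],[4,-7.6,177,26.5],[4,-7.6,177,26.5]]' 0 && python3 -m pendant '[[0,0,0,0],[0,0,0,0],[0,0,0,0],[0,0,0,0],[0,0,0,0]]' 1
```

```text
t: 3.1
eef_pos: [445.3, 85.1, 7.5]
tcp_rot: [3.141, 0.0, -0.463]
ft_force: [-0.5, 0.8, 1.2]
opening: 1.003
t: 3.72
eef_pos: [445.3, 85.1, 7.6]
tcp_rot: [3.142, 0.0, -0.463]
ft_force: [-1.3, 0.0, 0.7]
opening: 0.531
```

```bash
python3 -m pendant '[[0,0,0,0],[0,0,0,0],[0,0,0,0]]' 1; python3 - <<'E'
from h import *
p=shoot("wrist","w2")
E
```

```text
t: 4.1
eef_pos: [445.3, 85.1, 7.6]
tcp_rot: [3.141, 0.0, -0.463]
ft_force: [0.2, 0.3, -0.4]
opening: 0.464
```

View pics/w2.png

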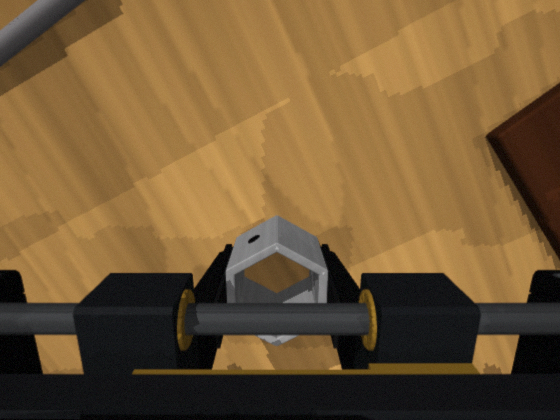

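Gripped squarely across the flats (opening 0.464 × 95 = 44 mm). I'll compute the transfer with a helper.

```bash
cat >> h.py <<'E'
M={"s":(610.6,64.7),"m":(625,-6),"l":(639,-76.7),"xl":(653.2,-147.4)}
def to(x,y,z,yaw):
    T=pose();d=T[:3,:3].T@(np.array([x,y,z])-T[:3,3]);yw=np.degrees(np.arctan2(T[1,0],T[0,0]))
    print("from",T[:3,3].round(1),"yaw",yw.round(1),"shift",d.round(1),"turn",round(-((yaw-yw+180)%360-180),1))
E
python3 -c "
from h import *
to(639,-76.7,80,11.4)"
```

```text
from [445.3  85.1   7.5] yaw -26.6 shift [245.6  58.2 -72.5] turn -38.0
```

```bash
python3 -m pendant '[[0,0,-30,0],[15,4,-72,0],[70,17,-72,-10],[120,29,-72,-20],[170,40,-72,-30],[220,52,-72,-38],[245.6,58.2,-72,-38],[245.6,58.2,-72,-38]]'; python3 -c "
from h import *
to(639,-76.7,20.5,11.4)"
```

```text
t: 5.15
eef_pos: [639.6, -78.0, 78.9]
tcp_rot: [3.142, 0.0, 0.198]
ft_force: [0.6, 0.5, -0.4]
opening: 0.458
from [639.6 -78.   78.9] yaw 11.4 shift [-0.4 -1.4 58.4] turn -0.0
```

```bash
python3 -m pendant '[[-0.4,-1.4,30,0],[-0.4,-1.4,50,0],[-0.4,-1.4,58,0],[-0.4,-1.4,58,0],[-0.4,-1.4,58,0]]'; python3 -c "
from h import *
to(639,-76.7,20,11.4);print(env.state()['ft_force'])"
```

```text
t: 5.78
eef_pos: [639.2, -76.6, 21.4]
tcp_rot: [3.141, -0.001, 0.198]
ft_force: [1.1, -0.3, -0.4]
opening: 0.462
from [639.2 -76.6  21.4] yaw 11.4 shift [-0.2  0.   1.4] turn -0.0
[ 1.09563116 -0.29166779 -0.43333964]
```

Lower by 1.5 mm, open, then rise.

```bash
python3 -m pendant '[[0,0,1.5,0],[0,0,1.5,0],[0,0,1.5,0]]' && python3 -m pendant '[[0,0,0,0],[0,0,0,0],[0,0,0,0],[0,0,0,0]]' 0.3 && python3 -m pendant '[[0,0,-30,0],[0,0,-80,0],[0,0,-140,0],[0,0,-165,0],[0,0,-165,0],[0,0,-165,0]]' 0.1; python3 - <<'E'
from h import *
p=shoot("wrist","w3"); print(env.state()['t'],hexfit([p],639,-76.7,["l"],z0=12))
E
```

```text
t: 6.15
eef_pos: [639.3, -76.6, 20.0]
tcp_rot: [3.141, -0.001, 0.198]
ft_force: [0.1, 0.1, -1.0]
opening: 0.458
t: 6.65
eef_pos: [639.3, -76.6, 20.0]
tcp_rot: [3.141, -0.001, 0.198]
ft_force: [0.4, 0.0, 0.4]
opening: 0.696
t: 7.4
eef_pos: [638.6, -76.4, 183.8]
tcp_rot: [-3.141, 0.001, 0.198]
ft_force: [0.4, 0.0, -0.4]
opening: 0.9
7.45 [('l', np.float64(0.029), array([641.3, -77.2]), np.float64(11.5))]
```

View pics/w3.png

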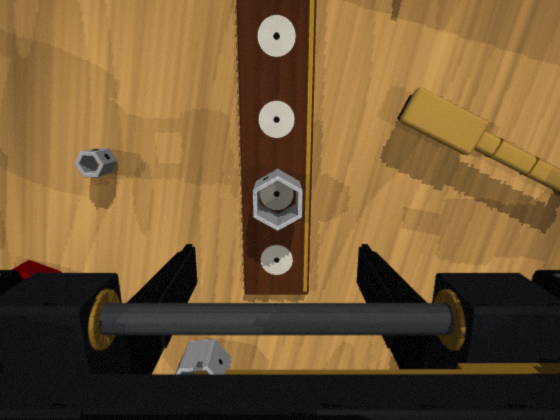

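Chock_l stands on its mark with the dot visible through the tube at (277,194). Next I check its centring, refit the marks and locate the s chock.

```bash
python3 - <<'E'
from h import *
p=shoot("wrist"); 
for b in blobs(p,[[610.6,64.7,12],[625,-6,12]]): print(b[0],b[4],atz(p,b[0],12).round(1))
print("dot",atz(p,(277,193.7),12).round(1))
print(hexfit([p],466,-82,["s"],rad=20),hexfit([p],466,-82,["s"],z0=-3,rad=20))
overlay(p,verts(641.3,-77.2,np.radians(11.5),44,42,12),"ov3")
print(atz(p,(276.9,193.7),12))
E
```

```text
[276.29233361  35.40269587] [36.96149826 40.58546066] [611.1  65.1  12. ]
[276.25829146 118.9678392 ] [34.64612198 35.98337936] [625.2  -5.7  12. ]
dot [640.1 -76.7  12. ]
[('s', np.float64(0.08), array([462.8, -80.1]), np.float64(-23.0))] [('s', np.float64(0.066), array([460.8, -81. ]), np.float64(-13.7))]
[640.02346779 -76.69668639  12.        ]
```

View pics/ov3.png

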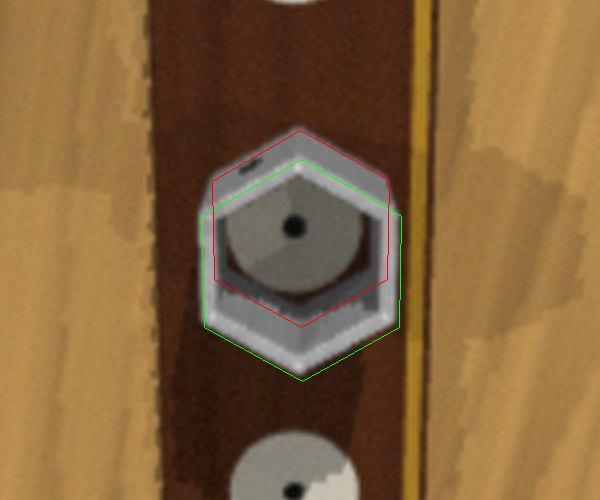

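Chock_l is within about 1 mm of its dot. On to chock_s.

```bash
python3 -c "
from h import *
to(463,-82,140,11.4)"
```

```text
from [638.6 -76.5 183.4] yaw 11.4 shift [-173.2  -29.1   43.7] turn -0.0
```

```bash
python3 -m pendant '[[-60,-10,0,0],[-120,-20,15,0],[-173,-29,43,0],[-173,-29,43,0],[-173,-29,43,0]]' 0.3; python3 - <<'E'
from h import *
p=shoot("wrist","w4")
for z in (-4,-2,0,2): print(hexfit([p],463,-82,z0=z)[:2])
r=hexfit([p],463,-82,["s"])[0]
overlay(p,verts(*r[2],np.radians(r[3]),24,30),"ov4")
E
```

```text
t: 8.12
eef_pos: [464.1, -82.4, 140.7]
tcp_rot: [-3.141, 0.001, 0.198]
ft_force: [0.6, -0.4, 0.2]
opening: 0.701
[('s', np.float64(0.052), array([462.7, -81.6]), np.float64(-19.7)), ('m', np.float64(0.5), array([462.9, -75.6]), np.float64(1.0))]
[('s', np.float64(0.06), array([462.5, -81.2]), np.float64(-18.3)), ('m', np.float64(0.504), array([460.8, -76.3]), np.float64(-5.4))]
[('s', np.float64(0.078), array([462.3, -80.7]), np.float64(-11.5)), ('m', np.float64(0.512), array([458.7, -75.8]), np.float64(-3.2))]
[('s', np.float64(0.09), array([462.5, -80. ]), np.float64(-20.8)), ('m', np.float64(0.516), array([457.8, -76.7]), np.float64(-8.0))]
```

View pics/ov4.png

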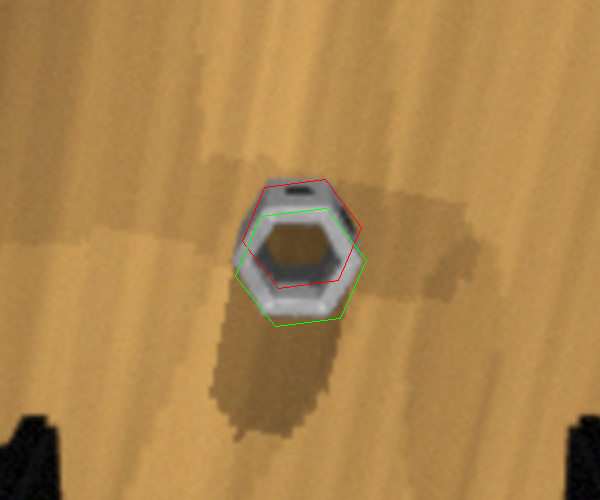

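The fit reads about 3 mm low in height for everything, which is within the calibration. With that, chock_s is at (462.7,-81.6), yaw about -19°.

```bash
python3 -c "
from h import *
to(462.7,-81.6,5,-19)"
```

```text
from [464.6 -82.4 140.8] yaw 11.4 shift [ -1.6  -1.2 135.8] turn 30.4
```

```bash
python3 -m pendant '[[-1.6,-1.2,20,10],[-1.6,-1.2,50,20],[-1.6,-1.2,80,30.4],[-1.6,-1.2,110,30.4],[-1.6,-1.2,110,30.4]]' 0.3; python3 - <<'E'
from h import *
p=shoot("wrist","w5")
to(462.7,-81.6,5,-19)
for z in (-4,-2,0): print(hexfit([p],463,-82,["s"],z0=z)[:2])
E
```

```text
t: 8.8
eef_pos: [463.1, -81.4, 29.4]
tcp_rot: [3.141, 0.003, -0.332]
ft_force: [-0.5, -0.8, 0.4]
opening: 0.701
from [463.4 -81.6  30.5] yaw -19.0 shift [-0.6  0.3 25.5] turn 0.0
[('s', np.float64(0.027), array([460.9, -82.1]), np.float64(-20.8))]
[('s', np.float64(0.035), array([461.2, -81.3]), np.float64(-20.4))]
[('s', np.float64(0.051), array([461.7, -80.3]), np.float64(-19.0))]
```

View pics/w5.png

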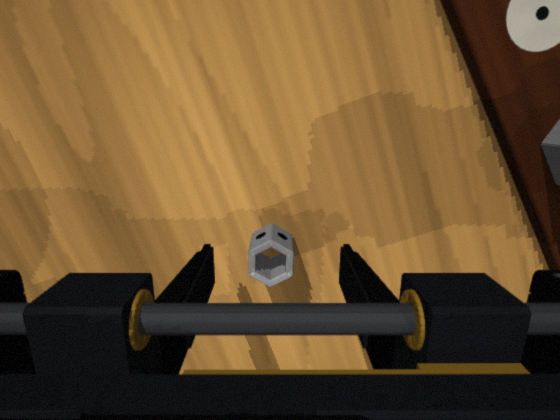

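It's aligned and sits slightly left at (270,255). I'll descend with tx -2, ty 0.8 and close.

```bash
python3 -m pendant '[[-2,0.8,15,0],[-2,0.8,25,0],[-2,0.8,25,0],[-2,0.8,25,0]]' 0.3 && python3 -m pendant '[[0,0,0,0],[0,0,0,0],[0,0,0,0],[0,0,0,0],[0,0,0,0],[0,0,0,0],[0,0,0,0],[0,0,0,0]]' 1; python3 -c "
from h import *
to(610.9,64.9,80,11.4)"
```

```text
t: 9.35
eef_pos: [461.6, -81.7, 6.1]
tcp_rot: [3.141, 0.001, -0.332]
ft_force: [-0.9, 0.0, 1.2]
opening: 0.7
t: 10.35
eef_pos: [461.5, -81.7, 6.0]
tcp_rot: [3.141, 0.001, -0.332]
ft_force: [-0.4, 0.0, 1.2]
opening: 0.252
from [461.5 -81.7   6. ] yaw -19.0 shift [  93.4 -187.2  -74.1] turn -30.4
```

```bash
python3 -m pendant '[[0,0,-30,0],[10,-20,-74,0],[35,-70,-74,-10],[60,-120,-74,-20],[80,-165,-74,-30.4],[93.4,-187.2,-74,-30.4],[93.4,-187.2,-74,-30.4],[93.4,-187.2,-74,-30.4]]'; python3 -c "
from h import *
to(610.9,64.9,20,11.4)"
```

```text
t: 11.35
eef_pos: [610.1, 64.5, 79.6]
tcp_rot: [-3.141, 0.002, 0.199]
ft_force: [-0.3, -0.4, -0.6]
opening: 0.249
from [610.1  64.5  79.6] yaw 11.4 shift [ 1.  -0.2 59.6] turn -0.0
```

```bash
python3 -m pendant '[[1,-0.2,30,0],[1,-0.2,52,0],[1,-0.2,59.5,0],[1,-0.2,61,0],[1,-0.2,61,0],[1,-0.2,61,0]]'; python3 -c "
from h import *
to(610.9,64.9,18.3,11.4)"
```

```text
t: 12.1
eef_pos: [611.2, 64.8, 19.3]
tcp_rot: [-3.141, 0.001, 0.199]
ft_force: [0.2, 0.3, -1.3]
opening: 0.252
from [611.2  64.8  19.3] yaw 11.4 shift [-0.3 -0.1  1. ] turn -0.0
```

```bash
python3 -m pendant '[[-0.3,0,1,0],[-0.3,0,1,0]]' && python3 -m pendant '[[0,0,0,0],[0,0,0,0],[0,0,0,0]]' 0.5 && python3 -m pendant '[[0,0,-30,0],[0,0,-80,0],[0,0,-130,0],[0,0,-130,0],[0,0,-130,0]]' 0.3; python3 - <<'E'
from h import *
p=shoot("wrist","w6"); print(env.state()['t'],hexfit([p],611,65,["s"],z0=9))
E
```

```text
t: 12.35
eef_pos: [610.9, 64.8, 18.6]
tcp_rot: [-3.141, 0.001, 0.199]
ft_force: [0.0, -0.1, -0.7]
opening: 0.25
t: 12.72
eef_pos: [610.9, 64.8, 18.6]
tcp_rot: [-3.142, 0.001, 0.199]
ft_force: [0.6, 0.3, 0.0]
opening: 0.482
t: 13.35
eef_pos: [610.6, 64.8, 148.0]
tcp_rot: [-3.141, 0.001, 0.199]
ft_force: [-0.3, 1.0, -0.6]
opening: 0.7
13.4 [('s', np.float64(0.209), array([612.2,  66.4]), np.float64(-16.3))]
```

View pics/w6.png

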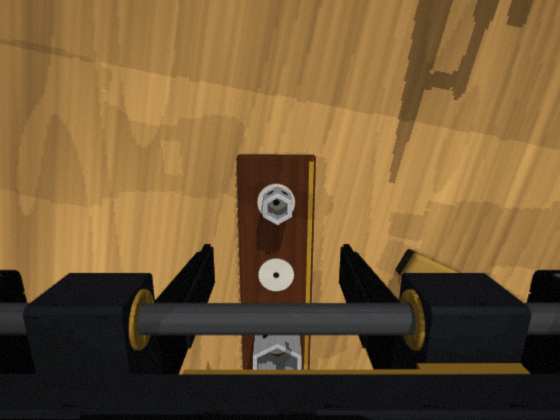

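```bash
python3 - <<'E'
from h import *
p=shoot("wrist"); overlay(p,verts(610.9,64.9,np.radians(11.4),24,30,10.5),"ov6")
to(557,308,160,11.4)
E
```

```text
from [610.4  64.8 147.1] yaw 11.4 shift [  -4.3 -249.   -12.7] turn -0.0
```

View pics/ov6.png

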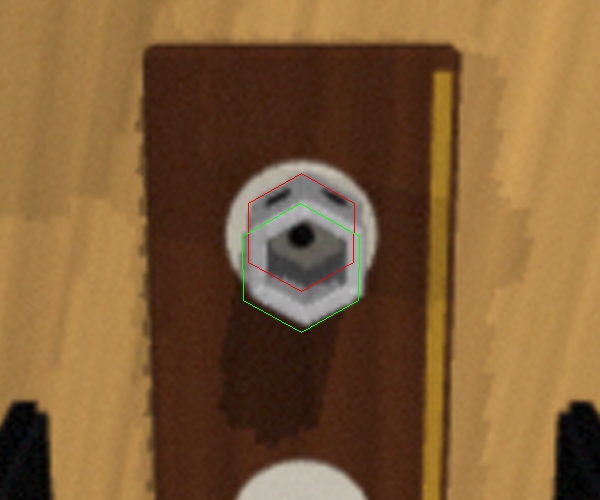

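Chock_s is within about 1–1.5 mm of its dot (dot at overlay (302,236), tube ring around it). Next, chock_m.

```bash
python3 -m pendant '[[-1,-60,-12,0],[-2,-120,-12,0],[-3,-180,-12,0],[-4,-235,-12,0],[-4.3,-249,-12,0],[-4.3,-249,-12,0],[-4.3,-249,-12,0]]' 0.2; python3 - <<'E'
from h import *
p=shoot("wrist","w7")
for z in (-4,-2): print(hexfit([p],557,308,["s","m"],z0=z)[:2])
r=hexfit([p],557,308,["m"],z0=-2)[0]
overlay(p,verts(*r[2],np.radians(r[3]),34,36,-2),"ov7")
to(*r[2],30,r[3]);print(env.state()['joints'])
E
```

```text
t: 14.32
eef_pos: [557.4, 306.7, 158.8]
tcp_rot: [-3.141, 0.004, 0.198]
ft_force: [0.1, -0.0, 0.1]
opening: 0.801
[('m', np.float64(0.03), array([554. , 313.2]), np.float64(-18.1)), ('s', np.float64(0.455), array([556.6, 310.6]), np.float64(-13.9))]
[('m', np.float64(0.033), array([553.8, 313.7]), np.float64(-18.7)), ('s', np.float64(0.446), array([552.3, 309.3]), np.float64(-15.6))]
from [557.5 306.5 159. ] yaw 11.3 shift [ -1.8  -7.7 129. ] turn 30.0
[3.98554481e-01 5.64322509e-01 1.58772108e+00 1.12931879e-03
 9.92917697e-01 2.00751986e-01]
```

View pics/ov7.png

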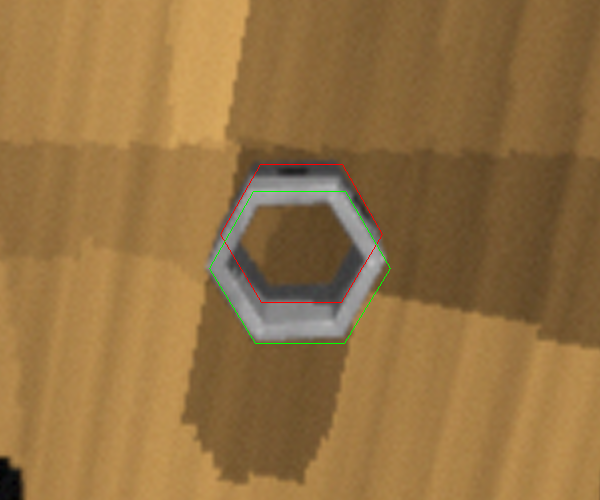

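View pics/w7.png

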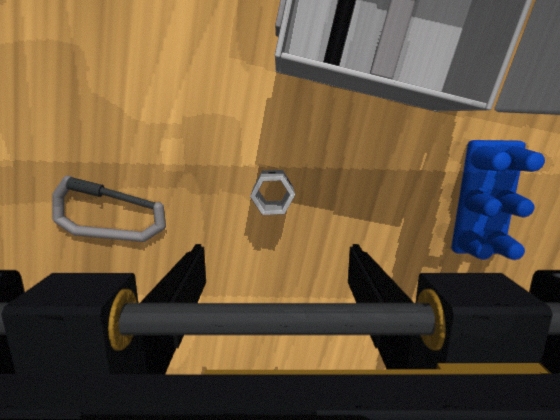

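Chock_m fits at about (554,313.3), yaw -18.5°. The carabiner on the left and the toolbox edge above are both clear of the gripper with a +30° turn.

```bash
python3 -m pendant '[[-2,-7.4,20,10],[-2,-7.4,50,20],[-2,-7.4,85,30],[-2,-7.4,115,30],[-2,-7.4,122,30],[-2,-7.4,122,30]]' 0.2; python3 - <<'E'
from h import *
p=shoot("wrist","w8")
for z in (-4,-2): 
  r=hexfit([p],554,313,["m"],z0=z)[0];print(r);to(*r[2],6.5,r[3])
overlay(p,verts(*r[2],np.radians(r[3]),34,36,-2),"ov8")
E
```

```text
t: 15.12
eef_pos: [554.1, 312.8, 37.3]
tcp_rot: [3.14, 0.003, -0.327]
ft_force: [-0.5, -0.4, 0.7]
opening: 0.798
('m', np.float64(0.018), array([552.3, 312.7]), np.float64(-17.6))
from [554.4 313.1  38. ] yaw -18.7 shift [-1.7  1.  31.5] turn -1.1
('m', np.float64(0.02), array([552.6, 313.5]), np.float64(-17.7))
from [554.4 313.1  38. ] yaw -18.7 shift [-1.7  0.2 31.5] turn -1.0
```

View pics/ov8.png

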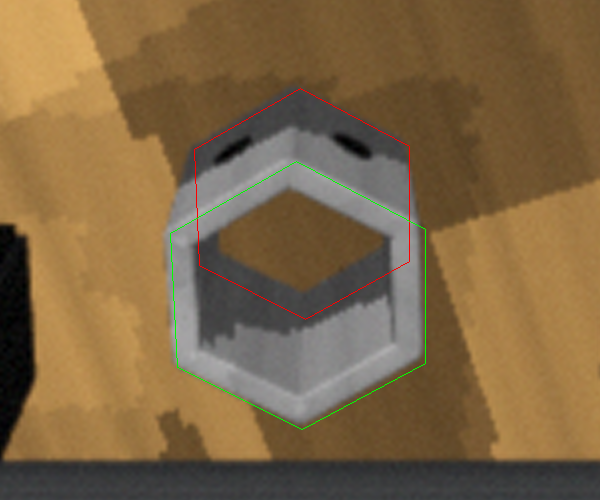

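```bash
python3 -m pendant '[[-1.8,0.4,15,-1],[-1.8,0.4,31,-1],[-1.8,0.4,31,-1],[-1.8,0.4,31,-1]]' 0.2 && python3 -m pendant '[[0,0,0,0],[0,0,0,0],[0,0,0,0],[0,0,0,0],[0,0,0,0],[0,0,0,0],[0,0,0,0],[0,0,0,0]]' 1; python3 -c "
from h import *
to(625.2,-5.9,85,11.4)"
```

```text
t: 15.68
eef_pos: [552.5, 313.4, 6.9]
tcp_rot: [3.141, 0.002, -0.309]
ft_force: [-0.6, -0.6, 0.3]
opening: 0.8
t: 16.68
eef_pos: [552.4, 313.4, 6.9]
tcp_rot: [3.141, 0.003, -0.309]
ft_force: [-1.5, -1.3, 1.4]
opening: 0.356
from [552.4 313.4   6.9] yaw -17.7 shift [166.3 282.  -78.3] turn -29.1
```

```bash
python3 -m pendant '[[0,0,-35,0],[10,17,-78,0],[40,68,-78,-8],[70,119,-78,-16],[100,170,-78,-24],[130,221,-78,-29],[155,263,-78,-29],[166.3,282,-78,-29]]'&&python3 -m pendant '[[0,0,0,0],[0,0,0,0]]'; python3 -c "
from h import *
to(625.2,-5.9,20,11.4)"
```

```text
t: 17.68
eef_pos: [625.5, -8.3, 84.6]
tcp_rot: [-3.141, 0.003, 0.194]
ft_force: [-0.1, 0.4, -0.6]
opening: 0.359
t: 17.92
eef_pos: [625.2, -7.2, 84.5]
tcp_rot: [-3.141, 0.003, 0.195]
ft_force: [0.0, 0.4, -0.5]
opening: 0.358
from [625.2  -7.2  84.5] yaw 11.2 shift [ 0.5 -1.2 64.5] turn -0.2
```

```bash
python3 -m pendant '[[0.4,-1.2,35,0],[0.4,-1.2,57,0],[0.4,-1.2,64,0],[0.4,-1.2,64,0],[0.4,-1.2,64,0]]'; python3 -c "
from h import *
to(625.2,-5.9,19.2,11.4)"
```

```text
t: 18.55
eef_pos: [625.6, -5.6, 21.4]
tcp_rot: [-3.141, 0.002, 0.195]
ft_force: [0.0, 0.8, -0.2]
opening: 0.356
from [625.6  -5.6  21.4] yaw 11.2 shift [-0.4  0.2  2.2] turn -0.2
```

```bash
python3 -m pendant '[[-0.4,0.2,2,0],[-0.4,0.2,2,0],[-0.4,0.2,2,0]]' && python3 -m pendant '[[0,0,0,0],[0,0,0,0],[0,0,0,0]]' 0.4 && python3 -m pendant '[[0,0,-30,0],[0,0,-80,0],[0,0,-140,0],[0,0,-140,0],[0,0,-140,0]]' 0.2; python3 - <<'E'
from h import *
p=shoot("wrist","w9"); overlay(p,verts(625.2,-5.9,np.radians(11.4),34,36,10),"ov9"); print(env.state()['t'])
to(603,-297,190,11.4)
E
```

```text
t: 18.92
eef_pos: [625.3, -5.9, 19.6]
tcp_rot: [-3.141, 0.002, 0.195]
ft_force: [0.2, 0.5, -0.4]
opening: 0.354
t: 19.3
eef_pos: [625.3, -5.9, 19.6]
tcp_rot: [-3.141, 0.001, 0.195]
ft_force: [0.3, -0.7, -0.4]
opening: 0.584
t: 19.92
eef_pos: [625.1, -5.9, 159.1]
tcp_rot: [-3.141, 0.002, 0.195]
ft_force: [-0.6, 0.2, -0.6]
opening: 0.802
19.975
from [624.9  -5.9 158.4] yaw 11.2 shift [-78.  281.3 -31.6] turn -0.2
```

View pics/ov9.png

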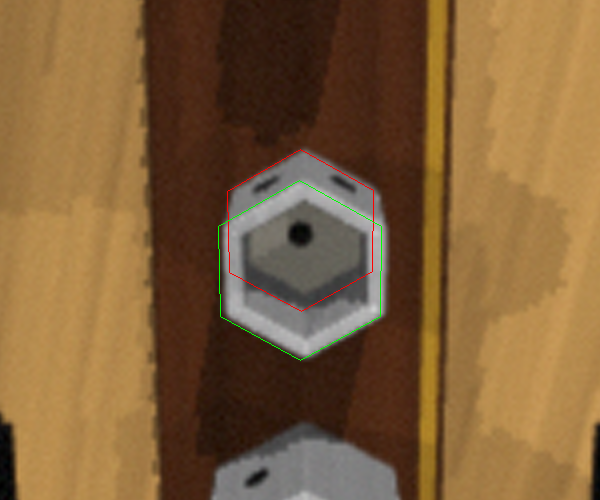

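Chock_m sits centred on its dot (300,234). Next, chock_xl, approached high because the helmet is near it.

```bash
python3 -m pendant '[[-16,56,-31,0],[-32,113,-31,0],[-48,170,-31,0],[-64,227,-31,0],[-74,268,-31,0],[-78,281,-31,0],[-78,281,-31,0],[-78,281,-31,0]]' 0; python3 - <<'E'
from h import *
p=shoot("wrist","w10")
for z in (-4,-2): print(hexfit([p],603,-297,["l","xl"],z0=z)[:2])
r=hexfit([p],603,-297,["xl"],z0=-2)[0]
overlay(p,verts(*r[2],np.radians(r[3]),54,48,-2),"ov10")
to(*r[2],40,r[3]);print(env.state()['joints'])
E
```

```text
t: 20.98
eef_pos: [603.1, -295.1, 189.0]
tcp_rot: [-3.14, 0.004, 0.197]
ft_force: [-1.3, -0.1, -0.2]
opening: 0.997
[('xl', np.float64(0.021), array([ 597.4, -296.9]), np.float64(-13.8)), ('l', np.float64(0.311), array([ 596.4, -302.4]), np.float64(-16.4))]
[('xl', np.float64(0.026), array([ 597.4, -296.5]), np.float64(-13.6)), ('l', np.float64(0.304), array([ 595.3, -296.4]), np.float64(2.6))]
from [ 603.3 -295.1  189.2] yaw 11.3 shift [ -5.5   0.4 149.3] turn 24.9
[-0.55265666  0.582901    1.46059135 -0.0016328   1.10159598 -0.74874738]
```

View pics/ov10.png

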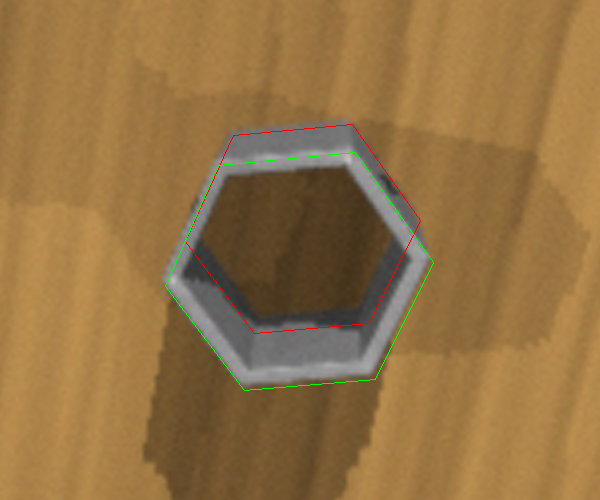

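View pics/w10.png

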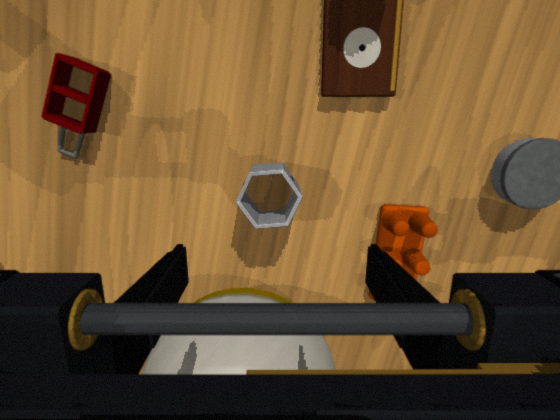

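Chock_xl is at about (597.4,-296.7), yaw -13.7°. With a +25° turn the jaws clear both the helmet brim (240,290) and the orange cam (380,210).

```bash
python3 -m pendant '[[-6,0.5,20,10],[-6,0.5,50,20],[-6,0.5,90,25],[-6,0.5,120,25],[-6,0.5,130,25],[-6,0.5,130,25]]' 0; python3 - <<'E'
from h import *
p=shoot("wrist","w11")
for z in (-4,-2): 
  r=hexfit([p],597.4,-296.7,["xl"],z0=z)[0];print(r);to(*r[2],8,r[3])
overlay(p,verts(*r[2],np.radians(r[3]),54,48,-2),"ov11")
E
```

```text
t: 21.78
eef_pos: [597.3, -296.1, 59.4]
tcp_rot: [3.141, 0.004, -0.239]
ft_force: [0.6, -0.4, 0.7]
opening: 1.002
('xl', np.float64(0.746), array([ 597.2, -301.9]), np.float64(-8.5))
from [ 597.5 -296.4   60.2] yaw -13.7 shift [ 1.1  5.3 52.2] turn -5.2
('xl', np.float64(0.742), array([ 602.4, -309. ]), np.float64(-11.0))
from [ 597.5 -296.4   60.2] yaw -13.7 shift [ 7.9 11.  52.2] turn -2.7
```

View pics/w11.png

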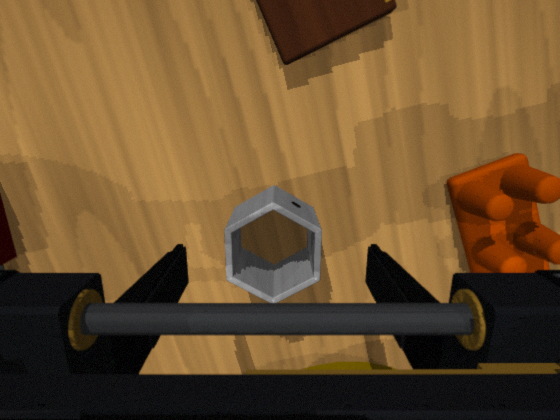

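View pics/ov11.png

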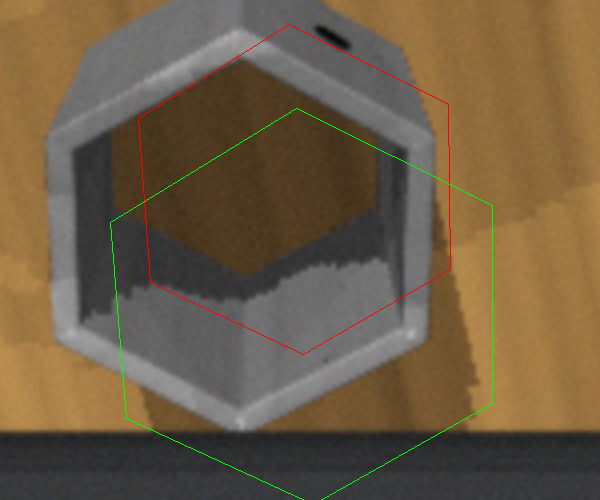

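The fit merged with the gripper bar, but the rim reads directly: corners at (273,208), (273,302), left 227 and right 320.

```bash
python3 - <<'E'
from h import *
p=shoot("wrist")
p["pixels"]=p["pixels"].copy();p["pixels"][303:]=[200,100,0]
for z in (-4,-2): 
  r=hexfit([p],597.4,-296.7,["xl"],z0=z)[0];print(r);to(*r[2],8,r[3])
  t=[atz(p,u,48+z) for u in((273,208.5),(273,302))];print(np.mean(t,0))
overlay(p,verts(*r[2],np.radians(r[3]),54,48,z),"ov12")
E
```

```text
('xl', np.float64(0.015), array([ 596.3, -297.5]), np.float64(-13.3))
from [ 597.7 -296.7   60.6] yaw -13.7 shift [-1.   1.1 52.6] turn -0.4
[ 595.91811967 -298.49200935   44.        ]
('xl', np.float64(0.014), array([ 596.5, -296.7]), np.float64(-13.6))
from [ 597.7 -296.7   60.6] yaw -13.7 shift [-1.   0.3 52.6] turn -0.1
[ 596.14570679 -297.66523745   46.        ]
```

View pics/ov12.png

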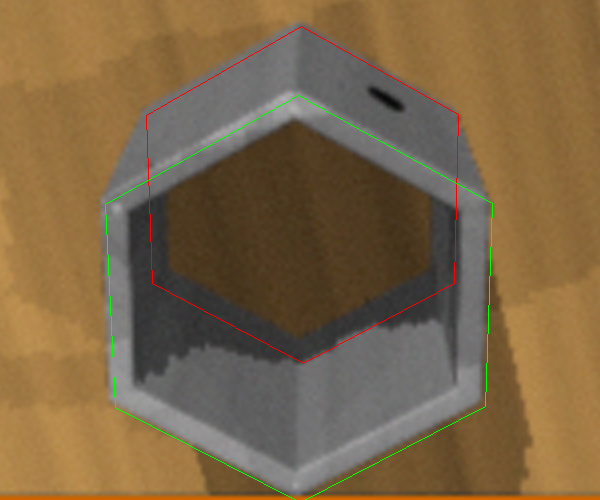

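```bash
python3 -m pendant '[[-1,0.6,25,0],[-1,0.6,45,0],[-1,0.6,51,0],[-1,0.6,51,0],[-1,0.6,51,0]]' 0 && python3 -m pendant '[[0,0,0,0],[0,0,0,0],[0,0,0,0],[0,0,0,0],[0,0,0,0],[0,0,0,0],[0,0,0,0],[0,0,0,0]]' 1; python3 -c "
from h import *
to(654,-147.2,85,11.4)"
```

```text
t: 22.5
eef_pos: [596.7, -297.2, 10.3]
tcp_rot: [3.14, 0.001, -0.239]
ft_force: [0.2, 0.1, 0.6]
opening: 0.997
t: 23.5
eef_pos: [596.7, -297.2, 10.3]
tcp_rot: [3.14, 0.001, -0.239]
ft_force: [-0.5, 0.1, 1.6]
opening: 0.563
from [ 596.7 -297.2   10.3] yaw -13.7 shift [  20.1 -159.2  -74.9] turn -25.1
```

```bash
python3 -m pendant '[[0,0,-35,0],[1,-8,-75,0],[6,-50,-75,-8],[12,-95,-75,-16],[17,-135,-75,-25],[20.1,-159.4,-75,-25],[20.1,-159.4,-75,-25],[20.1,-159.4,-75,-25]]'; python3 -c "
from h import *
to(654,-147.3,23.5,11.4)"
```

```text
t: 24.5
eef_pos: [653.9, -147.9, 85.0]
tcp_rot: [3.141, 0.002, 0.195]
ft_force: [-0.2, 0.2, -0.9]
opening: 0.565
from [ 653.9 -147.9   85. ] yaw 11.2 shift [ 0.4 -0.6 61.5] turn -0.2
```

```bash
python3 -m pendant '[[0.3,-0.6,35,0],[0.3,-0.6,55,0],[0.3,-0.6,60.5,0],[0.3,-0.6,60.5,0],[0.3,-0.6,60.5,0]]'; python3 -c "
from h import *
to(654,-147.3,22.6,11.4)"
```

```text
t: 25.12
eef_pos: [654.4, -147.5, 25.4]
tcp_rot: [3.14, 0.001, 0.195]
ft_force: [-0.2, -0.1, -0.2]
opening: 0.564
from [ 654.4 -147.5   25.4] yaw 11.2 shift [-0.3 -0.3  2.8] turn -0.2
```

```bash
python3 -m pendant '[[-0.3,-0.3,2.6,0],[-0.3,-0.3,2.6,0],[-0.3,-0.3,2.6,0]]' && python3 -m pendant '[[0,0,0,0],[0,0,0,0],[0,0,0,0]]' 0.2 && python3 -m pendant '[[0,0,-30,0],[0,0,-80,0],[0,0,-140,0],[0,0,-140,0],[0,0,-140,0]]' 0; python3 - <<'E'
from h import *
p=shoot("wrist","w12"); overlay(p,verts(654,-147.3,np.radians(11.4),54,48,10),"ov13"); print(env.state()['t'])
E
```

```text
t: 25.5
eef_pos: [654.1, -147.3, 23.0]
tcp_rot: [3.14, 0.0, 0.195]
ft_force: [0.1, 0.2, 0.4]
opening: 0.565
t: 25.88
eef_pos: [654.1, -147.3, 23.0]
tcp_rot: [3.14, 0.0, 0.195]
ft_force: [-0.2, 0.4, -0.7]
opening: 0.788
t: 26.5
eef_pos: [653.8, -147.0, 162.7]
tcp_rot: [3.14, 0.001, 0.195]
ft_force: [-0.0, 0.6, 0.5]
opening: 1.002
26.55
```

View pics/ov13.png

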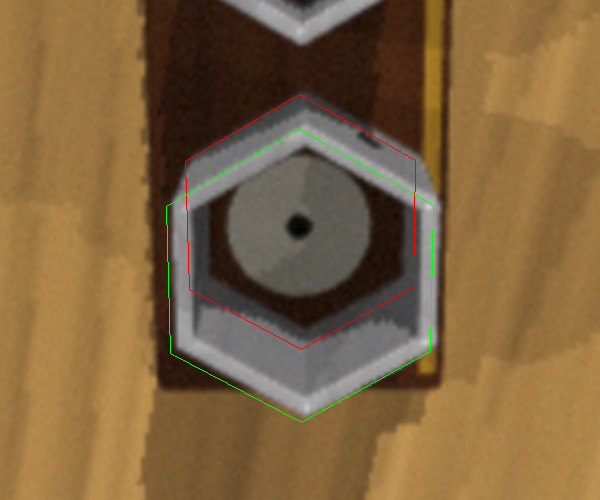

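View pics/w12.png

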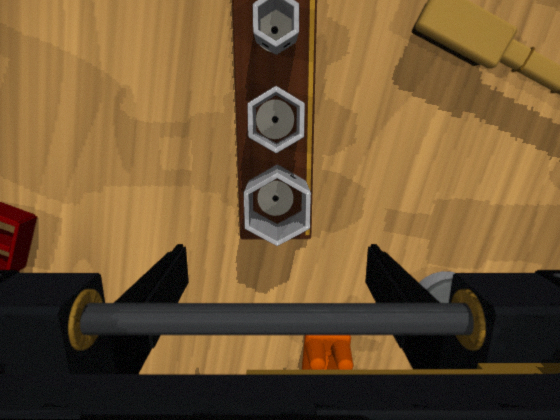

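All four are on their marks. Next is a quick quantitative check from higher up, measuring each chock against its own dot in one picture.

```bash
python3 -m pendant '[[0,-50,-50,0],[0,-80,-100,0],[0,-90,-130,0],[0,-90,-130,0],[0,-90,-130,0]]' 0; python3 - <<'E'
from h import *
p=shoot("wrist","w13")
print(env.state()['eef_pos'])
g=p["pixels"].astype(int).sum(2)
for k,(x,y) in {"s":(611,65),"m":(625.2,-5.8),"l":(639.7,-76.7),"xl":(654,-147.3)}.items():
    u,v=np.round(proj(p,[x,y,11])[0]).astype(int)
    w=g[v-5:v+6,u-5:u+6];yy,xx=np.mgrid[v-5:v+6,u-5:u+6]
    wt=np.clip(np.percentile(w,25)-w,0,None)*(w<w.min()+120);d=((wt*xx).sum()/wt.sum(),(wt*yy).sum()/wt.sum())
    for z in (8,12):
        try:
            D0=atz(p,d,z)[:2];r=hexfit([p],x,y,[k],z0=z,rad=15)[0];print(k,z,np.round(d,1),"dot",D0.round(1),"fit",r,"diff",(r[2]-D0).round(1))
        except Exception as e: print(k,e)
E
```

```text
t: 27.18
eef_pos: [636.0, -58.7, 289.8]
tcp_rot: [-3.141, 0.005, 0.195]
ft_force: [0.2, 0.4, 0.1]
opening: 1.0
[636.01509914 -58.82160058 289.60535299]
s 8 [275.9  71.2] dot [611.   65.3] fit ('s', np.float64(0.381), array([614. ,  64.3]), np.float64(-23.9)) diff [ 3. -1.]
s 12 [275.9  71.2] dot [611.2  64.9] fit ('s', np.float64(0.364), array([613.5,  63.7]), np.float64(-24.4)) diff [ 2.3 -1.2]
m 8 [276.4 132.7] dot [625.6  -6. ] fit ('m', np.float64(0.101), array([627.8,  -7. ]), np.float64(13.0)) diff [ 2.2 -1. ]
m 12 [276.4 132.7] dot [625.6  -5.8] fit ('m', np.float64(0.093), array([627.5,  -6.9]), np.float64(5.0)) diff [ 1.9 -1.1]
l 8 [276.5 189.2] dot [639.8 -77.7] fit ('l', np.float64(1.0), array([639.7, -76.7]), np.float64(-20.0)) diff [-0.1  1. ]
l 12 [276.5 189.2] dot [639.6 -76.9] fit ('l', np.float64(1.0), array([639.7, -76.7]), np.float64(-20.0)) diff [0.1 0.2]
xl 8 [276.6 240.7] dot [ 653.9 -148.8] fit ('xl', np.float64(1.0), array([ 654. , -147.3]), np.float64(-20.0)) diff [0.1 1.5]
xl 12 [276.6 240.7] dot [ 653.6 -147.4] fit ('xl', np.float64(1.0), array([ 654. , -147.3]), np.float64(-20.0)) diff [0.4 0.1]
```

View pics/w13.png

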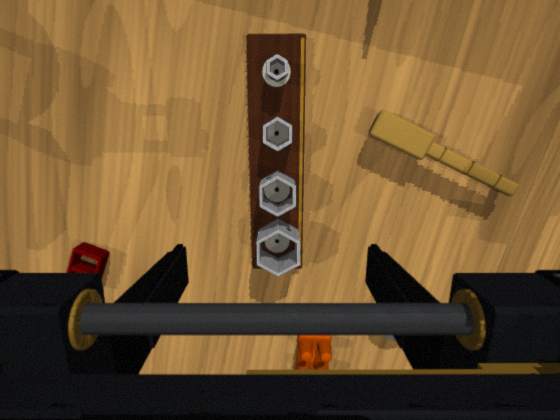

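In one picture, every chock sits about 1–2 mm to the +x side of its dot and is otherwise on it. That is within a sensible centring, and regrasping would add more risk than it removes. A last look from the fixed cameras before handing in.

```bash
python3 - <<'E'
from h import *
a=shoot("scene");b=shoot("side")
f=lambda p,u,v:cv2.resize(p["pixels"][v-50:v+50,u-65:u+65,::-1],None,fx=3,fy=3,interpolation=cv2.INTER_CUBIC)
cv2.imwrite("pics/fin.png",np.hstack([f(a,268,230),f(b,297,228)]))
E
```

```text
(no output)
```

View pics/fin.png

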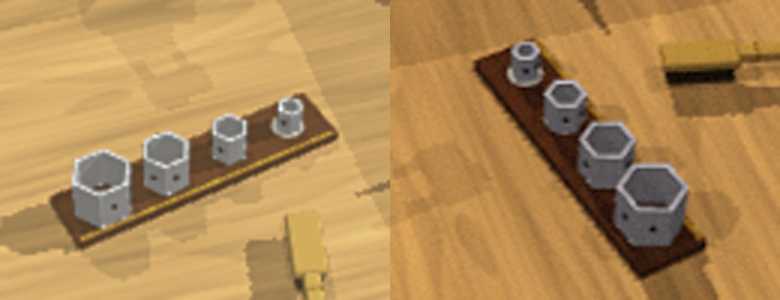

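Both fixed cameras show the four chocks upright in order, with the smallest at the toolbox end (right in scene, top in side) and the gripper clear of them.

```bash
python3 -c "
from cell import job
print(job.job_done())"
```

```text
the job is handed in; nothing more can be done
None
```

All four chocks stand upright and released on their marks: s nearest the toolbox, then m, l and xl. I handed the job in at about 27 s of the 96 s allowed, with the gripper well above the row.

- **Grips:** each closed across the flats, and the l, s, m and xl openings (44, 24, 34 and 53.5 mm) match the given sizes.
- **Forces:** no wrist force component in the printed readings passed about 2 N.
- **Fixed cameras:** the last pictures from both show all four standing in the right order.
- **Centring:** the last wrist picture shows the chocks about 1–2 mm to the +x side of their dots. I left that rather than risk regrasping.
- **Checks that failed or disagreed:**
  - My automatic outline fit failed for l and xl in that last picture, because the two merge there. For those two I judged the centring by eye, and for l also from an earlier fit.
  - For s the fit was poor (it gave about 3 mm), so I rely on the closer view taken after placing it, about 1–1.5 mm.
  - The wrist-camera fits read about 2–4 mm low in height throughout, roughly in line with the stated calibration error.

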